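Nest the glaze pans with fanned handles

ROBOT

A 6-joint arm with a two-finger parallel gripper is mounted at the origin on the work surface. World frame = base frame: x ahead of the robot, y to its left, z up, the work surface at z = 0. Lengths are in m, angles in rad, forces in N, time in s.
With the tool pointing down it reaches from about 0.225 to 0.875 m from the base axis. Payload 3.4 kg.
Tool frame: the origin (TCP) lies between the finger pads; the fingertips stand 8 mm ahead of it and the grasp point (between the pads) lies 11 mm behind it; z points along the fingers, y is the line along which they close (so a half turn about z gives the same grasp; the last joint's range is limited). The gripper opens to 85 mm and grips with 20 to 120 N. Pads are 22 mm wide; open, the fingers measure 114 mm over their backs; the gripper's body (76 mm by 85 mm) begins 54 mm behind the grasp point. The pads swing forward as they close: fully open they stand 13 mm farther back than shut.
Start: joints at [1.116, 0.276, 1.505, -0, 1.361, -0.121], TCP at [0.188, 0.543, 0.239] pointing down, gripper open.
Joint ranges: [-2.89, 2.89], [-0.75, 2.08], [0.22, 2.7], [-1.18, 4.32], [0.11, 2.71], [-2.7, 2.7]. Speed limits (rad/s): [2.57, 2.57, 3.14, 3.14, 3.14, 3.14].

INTERFACE

Orientations are given as a unit quaternion [w, x, y, z].
In Python, from rig import manip gives the robot as it stands.
- The arm moves only by the tool move_arm, never from a script. Its argument "deltas" is a list that holds one entry, the list of rows, each a list of 5 numbers: the shift along the tool's x, y, z normalised to -1 to 1, where 1 is 80 cm, then the turn about the tool's z normalised to -1 to 1, where 1 is 120 degrees, then the closure, from -1 (fully open) to 1 (shut). In form: [[[tx, ty, tz, twist, grip], ...]]. A call has 1 to 12 rows; each row is the pose to reach, as a shift and turn from the pose commanded when the call began, along the tool's axes at that moment; what a row does not reach only later rows make up. A row lasts 1/10 s, in which the tool goes at most 50 mm and 8.59 degrees, less where a joint would pass 70% of its speed; a pose out of reach is approached as far as the arm can. A call with a number of a shift or a turn outside -1 to 1 is refused whole. A call with a gripper value outside its range is refused whole. The fingers move at their own pace and stop on an object; "squeeze" is the grip in N (left out, the last holds). Time passes only in rows, so rows that repeat a pose let the fingers close. It gives the time, the measured TCP pose, the force, the opening and the grip force at its end, in the units of the state.
- manip.get_state(): the state, without advancing time (a new reading comes with each control period).
- manip.get_image(name): name is "side" or "top"; returns the picture (384x512x3 uint8, red, green, blue); there is no depth.
- manip.camera_params(name): a dict with "fx", "fy", "cx", "cy" (pixels), "dist" ([k1, k2, p1, p2, k3] as OpenCV has them; the pictures are not rectified), "R" (3x3) and "t" (3): a world point X has camera coordinates R X + t. Camera axes: x right, y down, z forward; pixel columns grow to the right and rows downward; lengths in m; the calibration is good to about 2 mm. A picture is of the moment at which its call begins. camera_params takes no time and is no camera call.
- manip.sign_off(): hands the job in; it is judged then, once.
The state is a dict: "clock": time; "qpos": joint angles; "qd": joint speeds; "effort": joint torques, N m; "position": TCP position; "ee_rot": TCP orientation; "contact_force": force on the tool from outside, world axes, zero at the start; "moment": the same for the moment, N m; "width": finger opening in m; "gripper_force": force on a finger pad.
Only numpy, scipy, OpenCV 4.12 (cv2) and the standard library are available. Lean on these libraries where they do the work, as an engineer would, in place of code of your own. Each camera call takes 0.05 s, during which the arm holds its last target. There are 200 camera calls.

TASK

Clear the packing table by nesting the three long-handled steel pans: stand the middle-sized pan inside the largest, which stays about where it is, and the smallest inside the middle one, all upright and right down on the floor of the pan below. Fan the three handles so that, seen from above, each points at least 30 degrees away from the other two. Set the pans down rather than dropping them; the jug with the loop handle, the tape roll and the label spool are not part of the set.

Things in the scene. Friction and masses are not known exactly. Their poses are not given: they have to be found in the camera images.
- pan_large: The largest of three steel pans, loose in the middle, 0.42 kg. Straight round wall, 124 mm outside diameter, 118 mm inside, rim 56 mm high; inner floor 4 mm above the underside. Origin: centre of its underside; z up; +x along its one long handle, whose two thin wires slope out and up from just under the rim to a level black grip.
- pan_middle: The middle-sized of three steel pans, loose to the left or right of the largest, about 0.26 kg. Straight round wall, 92 mm outside diameter, 86 mm inside, rim 66 mm high; inner floor 4 mm above the underside. Origin: centre of its underside; z up; +x along its one long handle, whose two thin wires slope out and up from just under the rim to a level black grip.
- pan_small: The smallest of three steel pans, loose on the other side of the largest, about 0.18 kg. Straight round wall, 62 mm outside diameter, 56 mm inside, rim 76 mm high; inner floor 4 mm above the underside. Origin: centre of its underside; z up; +x along its one long handle, whose two thin wires slope out and up from just under the rim to a level black grip.
- pan_large_grip (a point): Centre of the grip of the largest pan's handle: 100 mm along the pan's +x and 68 mm above its underside; axes as the pan's. The grip is flat-sided, 16 mm wide, 18 mm tall, and runs along x from 84 to 135 mm from the pan's axis.
- pan_middle_grip (a point): Centre of the grip of the middle pan's handle: 100 mm along the pan's +x and 78 mm above its underside; axes as the pan's. The grip is flat-sided, 16 mm wide, 18 mm tall, and runs along x from 68 to 135 mm from the pan's axis.
- pan_small_grip (a point): Centre of the grip of the smallest pan's handle: 100 mm along the pan's +x and 88 mm above its underside; axes as the pan's. The grip is flat-sided, 16 mm wide, 18 mm tall, and runs along x from 53 to 135 mm from the pan's axis.

How it is judged:
At the end, for the whole second after the job is handed in: Each pan's axis is within 18 mm of that of the pan it stands in, its underside at most 12 mm above that pan's underside; all are within 0.15 rad of upright and at rest; any two grip points are over 40 mm apart seen from above; the largest pan is within 50 mm of its start (horizontal distance between pan_middle and pan_large below 0.018 m and z of pan_middle in the frame of pan_large between -0.002 and 0.012 m and horizontal distance between pan_small and pan_middle below 0.018 m and z of pan_small in the frame of pan_middle between -0.002 and 0.012 m and angle between each of pan_large, pan_middle, pan_small's own z axis and vertical below 0.15 rad and horizontal distance between pan_large_grip and pan_middle_grip above 0.04 m and horizontal distance between each of pan_middle_grip, pan_large_grip and pan_small_grip above 0.04 m and linear speed of each of pan_large, pan_middle, pan_small below 0.03 m/s and distance of pan_large from where it was at the start of the episode below 0.05 m); the robot touches nothing.
It fails at once if the middle pan is dropped (falls free of the fingers faster than 0.8 m/s, a drop of over 3 cm) (linear speed of pan_middle above 0.8 m/s and contact force between the fingers and pan_middle below 0.1 N).
It fails at once if the smallest pan is dropped (falls free of the fingers and of the pan round it faster than 0.8 m/s, a drop of over 3 cm) (linear speed of pan_small above 0.8 m/s and contact force between the fingers and pan_small below 0.1 N and contact force between pan_small and pan_middle below 0.1 N).
It also fails if it takes over 59 s, if anything falls off the work surface, if the arm or the gripper's body presses on something with over 40 N, if the wrist force passes 120 N, or if a joint passes its speed limit or range.

## Working session

There is one attempt and no reset: what is moved stays moved. The work goes in short steps, Python scripts to look and compute and a tool call to move; the robot and the scene stay as the last step left them, time stands still between calls to the robot, and variables do not carry over. Pictures are saved under pics/ and viewed, at most 10 in all, crops included, and the job is handed in when it is done.

Besides the shell and the picture viewer there is one more tool, called after "Emit:" as name(argument=value, ...), one argument or row to a line, values as JSON. move_arm: Moves the arm, as the interface text tells. Scaled input: -1 to 1 covers 80 cm each way for a shift and 120 degrees each way for a turn. Its arguments: {"type":"object","properties":{"deltas":{"type":"array","items":{"type":"array","items":{"type":"array","items":{"type":"number","minimum":-1,"maximum":1}}}},"squeeze":{"type":"number"}},"required":["deltas"]}

```bash
ls; mkdir -p pics
python3 - <<'E'
from rig import manip
import cv2
for n in("top","side"):
    im=manip.get_image(n); cv2.imwrite(f"pics/{n}0.png",im[:,:,::-1])
    p=manip.camera_params(n); print({k:p[k] for k in p})
s=manip.get_state(); print(s)
E
```

```text
pics
{'fx': 398.28055323115916, 'fy': 398.28055323115916, 'cx': 257.85445278644414, 'cy': 188.16867759261407, 'dist': array([-0.13256134,  0.        ,  0.        ,  0.        ,  0.        ]), 'R': array([[ 0.01998454, -0.99977683,  0.00684842],
       [-0.99796511, -0.02036223, -0.06042366],
       [ 0.06054962, -0.00562695, -0.99814933]]), 't': array([-0.00807953,  0.53790041,  1.11682074])}
{'fx': 366.593776932349, 'fy': 366.593776932349, 'cx': 254.58532602270222, 'cy': 184.89647449211887, 'dist': array([-0.05271435,  0.        ,  0.        ,  0.        ,  0.        ]), 'R': array([[-0.99990119, -0.01322739, -0.00475924],
       [-0.00710979,  0.76791149, -0.6405165 ],
       [ 0.01212703, -0.64041937, -0.76792966]]), 't': array([0.52354822, 0.03634188, 0.86429762])}
{'clock': 0.1, 'qpos': array([ 1.11599540e+00,  2.76506017e-01,  1.50604377e+00, -7.16242663e-07,
        1.36072647e+00, -1.21036610e-01]), 'qd': array([-0.00100007, -0.0024333 , -0.00339511, -0.00064585,  0.0007132 ,
        0.00070164]), 'effort': array([ 2.04186981e-03, -4.17699087e+01, -2.46405905e+01, -1.54636496e-04,
        5.81580010e-03, -7.96626125e-06]), 'position': array([0.18818046, 0.54281892, 0.23852606]), 'ee_rot': array([-2.38700569e-04,  1.66108501e-01,  9.86107123e-01, -8.07252091e-04]), 'contact_force': array([ 0.02027029, -0.00657037,  0.24090914]), 'moment': array([-0.02626741, -0.02390063, -0.01172618]), 'gripper_force': 0.0, 'width': 0.08554030456662814}
```

View pics/top0.png

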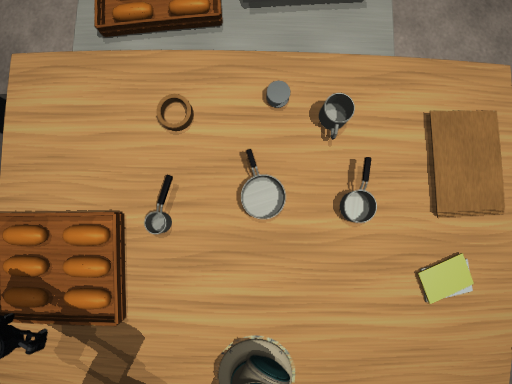

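View pics/side0.png

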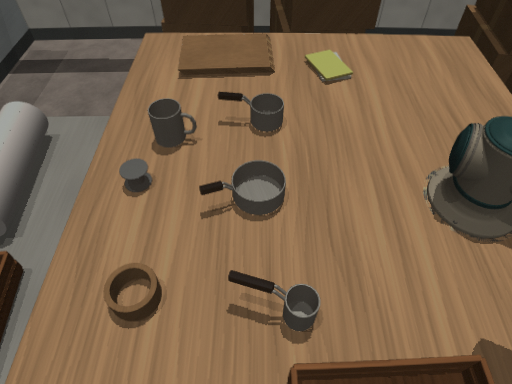

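The top view shows the large pan at (262,197) with its grip at (251,158), the middle pan at (358,206) with its grip at (367,165), and the small pan at (158,222) with its grip at (166,188). In the side view they are at (260,190), (267,113) and (301,306).

```bash
cat > h.py <<'E'
from rig import manip
import cv2, numpy as np
from scipy.optimize import least_squares
def rays(n,uv,z):
    p=manip.camera_params(n); K=np.array([[p["fx"],0,p["cx"]],[0,p["fy"],p["cy"]],[0,0,1]])
    u=cv2.undistortPoints(np.float64(uv).reshape(-1,1,2),K,p["dist"])[:,0]
    d=np.c_[u,np.ones(len(u))]@p["R"]; C=-p["R"].T@p["t"]
    return (C+d*((z-C[2])/d[:,2])[:,None])[:,:2], C
def pan(n,im,roi,rad,rim):   # roi = u0,v0,u1,v1
    u0,v0,u1,v1=roi; hsv=cv2.cvtColor(im[v0:v1,u0:u1],cv2.COLOR_RGB2HSV)
    m=((hsv[...,1]<70)).astype(np.uint8)
    gm=((hsv[...,2]<45)).astype(np.uint8)
    cs=cv2.findContours(m,cv2.RETR_EXTERNAL,cv2.CHAIN_APPROX_NONE)[0]
    c=max(cs,key=cv2.contourArea)[:,0]+[u0,v0]
    X,C=rays(n,c,rim); c0=np.median(X,0)
    for _ in range(4):   # far side of the outline = rim edge
        a=c0-C[:2]; a/=np.linalg.norm(a); S=X[(X-c0)@a>0.2*rad]
        r=least_squares(lambda q:np.linalg.norm(S-q,axis=1)-rad,c0,loss='soft_l1',f_scale=.001); c0=r.x
    k,l,st,ce=cv2.connectedComponentsWithStats(gm); i=1+np.argmax(st[1:,4])
    v,u=np.nonzero(l==i); G,_=rays(n,np.c_[u+u0,v+v0],rim+.017)
    g=G.mean(0); d=np.linalg.svd(G-g)[2][0]; d*=np.sign(d@(g-c0)); t=(G-g)@d
    hd=np.degrees(np.arctan2(*(g-c0)[::-1])); ax=np.degrees(np.arctan2(d[1],d[0]))
    print(n,"pan",c0.round(4),"res",np.sqrt(np.mean(r.fun**2)).round(4),"grip",g.round(4),"r",np.linalg.norm(g-c0).round(4),"len",np.ptp(t).round(3),"n",len(u),"head",hd.round(1),"axis",ax.round(1))
E
python3 - <<'E'
from h import *
T=cv2.imread("pics/top0.png")[:,:,::-1].copy();S=cv2.imread("pics/side0.png")[:,:,::-1].copy()
for n,im,R in(("top",T,[(230,140,295,228),(330,148,385,230),(135,168,185,245)]),("side",S,[(195,155,295,222),(212,85,292,138),(222,262,328,336)])):
    for roi,(rad,rim) in zip(R,((.062,.056),(.046,.066),(.031,.076))): pan(n,im,roi,rad,rim)
E
```

```text
top pan [ 0.644 -0.031] res 0.0046 grip [0.6162 0.0242] r 0.0617 len 0.048 n 87 head 116.7 axis -162.6
top pan [ 0.5609 -0.3276] res nan grip [ 0.4958 -0.2983] r 0.0715 len 0.08 n 169 head 155.8 axis -171.4
top pan [0.4368 0.2771] res 0.0009 grip [0.5256 0.2518] r 0.0924 len 0.079 n 193 head -15.9 axis -16.6
side pan [ 0.5155 -0.0103] res 0.001 grip [0.6174 0.0268] r 0.1085 len 0.05 n 181 head 20.0 axis 19.8
side pan [ 0.497 -0.276] res 0.0112 grip [ 0.5942 -0.2871] r 0.0979 len 0.063 n 149 head -6.5 axis -9.6
side pan [0.4395 0.2799] res 0.0083 grip [0.526  0.2545] r 0.0902 len 0.08 n 457 head -16.4 axis -16.9
  return _methods._mean(a, axis=axis, dtype=dtype,
  ret = ret.dtype.type(ret / rcount)
```

```bash
cat >> h.py <<'E'
def ell(n,im,roi,rad,rim):
    u0,v0,u1,v1=roi; hsv=cv2.cvtColor(im[v0:v1,u0:u1],cv2.COLOR_RGB2HSV)
    m=(hsv[...,1]<70).astype(np.uint8); m=cv2.morphologyEx(m,cv2.MORPH_OPEN,np.ones((11,11),np.uint8))
    c=max(cv2.findContours(m,cv2.RETR_EXTERNAL,cv2.CHAIN_APPROX_NONE)[0],key=cv2.contourArea)[:,0]+[u0,v0]
    X,C=rays(n,c,rim); q,r=cv2.minEnclosingCircle(np.float32(X*1000)); print(n,"circle",np.round(q,0),r)
E
python3 - <<'E'
from h import *
T=cv2.imread("pics/top0.png")[:,:,::-1].copy()
for roi,a in(((230,160,295,228),(.062,.056)),((330,178,385,230),(.046,.066)),((135,200,185,245),(.031,.076))): ell("top",T,roi,*a)
for roi,z in(((240,140,262,175),.073),((355,150,378,187),.083)):
    u0,v0,u1,v1=roi; g=T[v0:v1,u0:u1].max(2)<50; v,u=np.nonzero(g)
    G,_=rays("top",np.c_[u+u0,v+v0],z); c=G.mean(0); d=np.linalg.svd(G-c)[2][0]; print(c,np.degrees(np.arctan(d[1]/d[0])),np.ptp((G-c)@d),len(u))
E
```

```text
top circle [514. -10.] 62.46062469482422
top circle [ 492. -273.] 50.428951263427734
top circle [436. 273.] 36.0633544921875
[0.61664528 0.02446192] 17.67724010830351 0.04851638215008458 90
[ 0.59313147 -0.29050508] -7.460131008184257 0.06407651403216333 138
```

```bash
cat >> h.py <<'E'
from scipy.spatial.transform import Rotation as Ro
def to(x,y,z,yaw,s=None):
    s=s or manip.get_state(); R=Ro.from_quat(s["ee_rot"],scalar_first=True).as_matrix()
    d=R.T@(np.array([x,y,z])-s["position"]); y0=np.degrees(np.arctan2(R[1,1],R[0,1]))
    print("row",(d/.8).round(4),"twist",round(-((yaw-y0+180)%360-180)/120,4),"dist",np.linalg.norm(d).round(3),"yaw",y0.round(1),"z axis",R[:,2].round(3))
E
python3 - <<'E'
from h import *
to(.581,-.288,.2,81.5)
E
```

```text
row [-0.8042 -0.8203  0.0494] twist -0.0885 dist 0.92 yaw 70.9 z axis [-0.001 -0.002 -1.   ]
```

Emit:
move_arm(
  deltas=[
    [[-0.8042,-0.8203,0.0494,-0.0885,-1],[-0.8042,-0.8203,0.0494,-0.0885,-1],[-0.8042,-0.8203,0.0494,-0.0885,-1],[-0.8042,-0.8203,0.0494,-0.0885,-1],[-0.8042,-0.8203,0.0494,-0.0885,-1],[-0.8042,-0.8203,0.0494,-0.0885,-1],[-0.8042,-0.8203,0.0494,-0.0885,-1],[-0.8042,-0.8203,0.0494,-0.0885,-1],[-0.8042,-0.8203,0.0494,-0.0885,-1],[-0.8042,-0.8203,0.0494,-0.0885,-1],[-0.8042,-0.8203,0.0494,-0.0885,-1],[-0.8042,-0.8203,0.0494,-0.0885,-1]],
  ],
)

```text
clock: 1.3
position: [0.4446, -0.0001, 0.2134]
ee_rot: [0.0, 0.074, 0.997, 0.0]
contact_force: [1.2, 0.1, -0.4]
width: 0.0854
gripper_force: 0.0
```

```bash
python3 -c "
from h import *
to(.581,-.288,.15,81.5);print(manip.get_state()['clock'])"
```

```text
row [-0.222  -0.3306  0.079 ] twist -0.0003 dist 0.325 yaw 81.5 z axis [ 0.  0. -1.]
1.3
```

Emit:
move_arm(
  deltas=[
    [[-0.222,-0.3306,0.079,0,-1],[-0.222,-0.3306,0.079,0,-1],[-0.222,-0.3306,0.079,0,-1],[-0.222,-0.3306,0.079,0,-1],[-0.222,-0.3306,0.079,0,-1],[-0.222,-0.3306,0.079,0,-1],[-0.222,-0.3306,0.079,0,-1],[-0.222,-0.3306,0.079,0,-1],[-0.222,-0.3306,0.079,0,-1],[-0.222,-0.3306,0.079,0,-1]],
  ],
)

```text
clock: 2.3
position: [0.5803, -0.2846, 0.1503]
ee_rot: [-0.001, 0.074, 0.997, 0.001]
contact_force: [-0.6, 0.7, 0.1]
width: 0.0856
gripper_force: 0.0
```

```bash
python3 -c "
from h import *
to(.581,-.288,.067,81.5)
cv2.imwrite('pics/s1.png',cv2.resize(manip.get_image('side')[60:180,180:340,::-1],None,fx=4,fy=4))"
```

```text
row [-0.0016 -0.0042  0.1041] twist 0.0003 dist 0.083 yaw 81.5 z axis [-0.001  0.001 -1.   ]
```

View pics/s1.png

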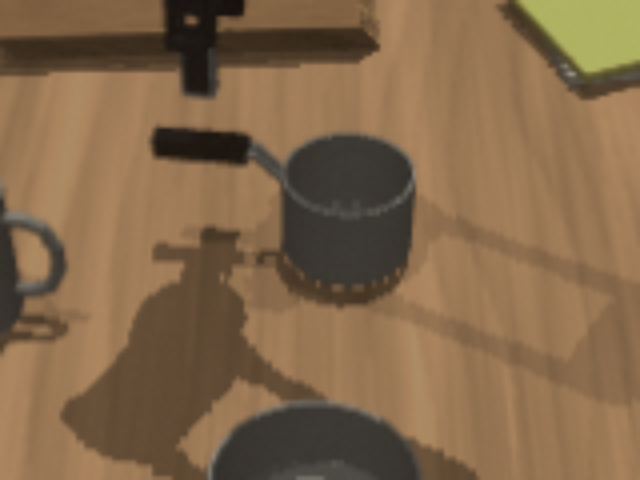

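The crop shows the gripper above the middle pan's black grip, at about (200,145), with nothing in the way. Next I descend and close.

Emit:
move_arm(
  deltas=[
    [[-0.0016,-0.002,0.05,0,-1],[-0.0016,-0.002,0.08,0,-1],[-0.0016,-0.002,0.1041,0,-1],[-0.0016,-0.002,0.1041,0,-1],[-0.0016,-0.002,0.1041,0,1],[-0.0016,-0.002,0.1041,0,1],[-0.0016,-0.002,0.1041,0,1],[-0.0016,-0.002,0.1041,0,1],[-0.0016,-0.002,0.1041,0,1],[-0.0016,-0.002,0.1041,0,1],[-0.0016,-0.002,0.1041,0,1],[-0.0016,-0.002,0.1041,0,1]],
  ],
  squeeze=100,
)

```text
clock: 3.55
position: [0.5825, -0.2881, 0.0679]
ee_rot: [0.001, 0.074, 0.997, -0.0]
contact_force: [-0.0, -0.6, 5.9]
width: 0.0145
gripper_force: 97.0
```

Emit:
move_arm(
  deltas=[
    [[0,0,-0.02,0,1],[0,0,-0.05,0,1],[0,0,-0.09,0,1],[0,0,-0.13,0,1],[0,0,-0.15,0,1],[0,0,-0.15,0,1],[0,0,-0.15,0,1],[0,0,-0.15,0,1]],
  ],
)

```text
clock: 4.35
position: [0.5809, -0.287, 0.1847]
ee_rot: [-0.002, 0.074, 0.997, 0.001]
contact_force: [-0.9, 0.3, -3.0]
width: 0.0144
gripper_force: 97.2
```

```bash
python3 -c "
from h import *
s=manip.get_state();print(s['position'],s['contact_force'],s['moment'],s['width'])
a=manip.get_image('side')[20:170,180:380,::-1];b=manip.get_image('top')[120:270,300:500,::-1]
cv2.imwrite('pics/s2.png',cv2.resize(np.hstack([a,b]),None,fx=2,fy=2))"
```

```text
[ 0.58093356 -0.28699821  0.18470456] [-0.87010999  0.28903746 -2.95920178] [-0.06625335 -0.25985244  0.03700405] 0.014436741161560233
```

View pics/s2.png

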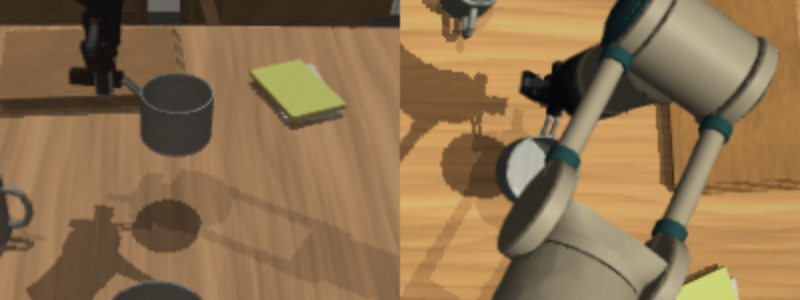

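The middle pan hangs level from the gripper, with its rim centred near crop (177,90) in the side view. The large pan is untouched.

Run:
```python
from h import *
im=manip.get_image("side")
hsv=cv2.cvtColor(im,cv2.COLOR_RGB2HSV); m=(hsv[...,1]<70).astype(np.uint8); m[:, :250]=0; m[:,290:]=0; m[:54]=0; m[100:]=0
v,u=np.nonzero(m); print(u.min(),u.max(),v.min(),v.max())
pan("side",im,(244,52,290,100),.046,.183)
to(.5298,-.0972,.185,10)
```

```text
250 286 56 97Traceback (most recent call last):
  File "<stdin>", line 5, in <module>
  File "h.py", line 19, in pan
    k,l,st,ce=cv2.connectedComponentsWithStats(gm); i=1+np.argmax(st[1:,4])
                                                        ~~~~~~~~~^^^^^^^^^^
    return _wrapfunc(a, 'argmax', axis=axis, out=out, **kwds)
    return bound(*args, **kwds)
ValueError: attempt to get argmax of an empty sequence
```

Emit:
move_arm(
  deltas=[
    [[0.01,0.02,0,0.05,1],[0.02,0.05,0,0.11,1],[0.03,0.07,0,0.17,1],[0.045,0.1,0,0.24,1],[0.055,0.125,0,0.31,1],[0.065,0.15,0,0.38,1],[0.075,0.175,0,0.45,1],[0.085,0.2,0,0.51,1],[0.093,0.217,0,0.56,1],[0.0983,0.2255,0,0.596,1],[0.0983,0.2255,0,0.596,1],[0.0983,0.2255,0,0.596,1]],
  ],
)

```text
clock: 5.7
position: [0.5308, -0.0979, 0.1868]
ee_rot: [0.0, 0.642, 0.767, -0.0]
contact_force: [0.3, -0.0, -2.4]
width: 0.0145
gripper_force: 97.1
```

```bash
python3 -c "
from h import *
to(.5298,-.0972,.185,10)
A=manip.get_image('side');B=manip.get_image('top')
cv2.imwrite('pics/sA.png',A[:,:,::-1]);cv2.imwrite('pics/sB.png',B[:,:,::-1])
cv2.imwrite('pics/s3.png',cv2.resize(np.hstack([A[50:250,180:380,::-1],B[100:300,180:380,::-1]]),None,fx=2,fy=2))"
```

```text
row [ 0.0011 -0.0011  0.0022] twist 0.0008 dist 0.002 yaw 10.1 z axis [-0.    -0.001 -1.   ]
```

View pics/s3.png

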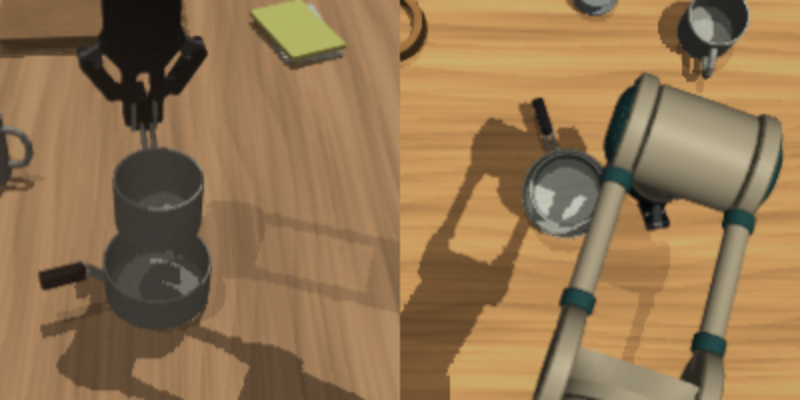

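The side view shows the middle pan hanging over the large one, with its rim centred near full-image (259,139). The top view shows it concentric with the large pan near (262,196).

```bash
python3 -c "
from h import *
print(rays('side',[(259.3,139.5)],.185)[0],rays('top',[(262,196.5)],.185)[0],rays('side',[(236.5,139),(282,139)],.185)[0])
for b in ((226,160,300,250),):
  pass
hsv=cv2.cvtColor(cv2.imread('pics/sB.png'),cv2.COLOR_BGR2HSV);m=hsv[...,1]<70
for v in (180,190,196,202,210): print(v,np.nonzero(m[v,230:290])[0][[0,-1]]+230)
for u in (250,256,262,268): print(u,np.nonzero(m[170:235,u])[0][[0,-1]]+170)
"
```

```text
[[ 0.51337473 -0.00650258]] [[ 0.50774692 -0.00669062]] [[ 0.55906306 -0.00760389]
 [ 0.46792796 -0.00836711]]
180 [248 289]
190 [242 287]
196 [241 289]
202 [242 289]
210 [246 286]
250 [179 214]
256 [170 217]
262 [175 218]
268 [175 234]
```

Emit:
move_arm(
  deltas=[
    [[0.001,-0.002,0.015,0,1],[0.001,-0.002,0.03,0,1],[0.001,-0.002,0.05,0,1],[0.001,-0.002,0.07,0,1],[0.001,-0.002,0.09,0,1],[0.001,-0.002,0.11,0,1],[0.001,-0.002,0.125,0,1],[0.001,-0.002,0.132,0,1],[0.001,-0.002,0.134,0,1],[0.001,-0.002,0.134,0,1],[0.001,-0.002,0.134,0,1]],
  ],
)

```text
clock: 6.9
position: [0.5298, -0.0973, 0.0805]
ee_rot: [0.001, 0.643, 0.766, 0.0]
contact_force: [0.2, -0.0, -2.3]
width: 0.0146
gripper_force: 97.1
```

```bash
python3 -c "
from h import *
to(.5298,-.0972,.072,10);print(manip.get_state()['contact_force'])
A=manip.get_image('side')
cv2.imwrite('pics/s4.png',cv2.resize(A[110:250,190:330,::-1],None,fx=4,fy=4))"
```

```text
row [0.0002 0.0001 0.0106] twist -0.0002 dist 0.008 yaw 10.0 z axis [ 0.001 -0.    -1.   ]
[ 0.19590616 -0.04000079 -2.34730074]
```

View pics/s4.png

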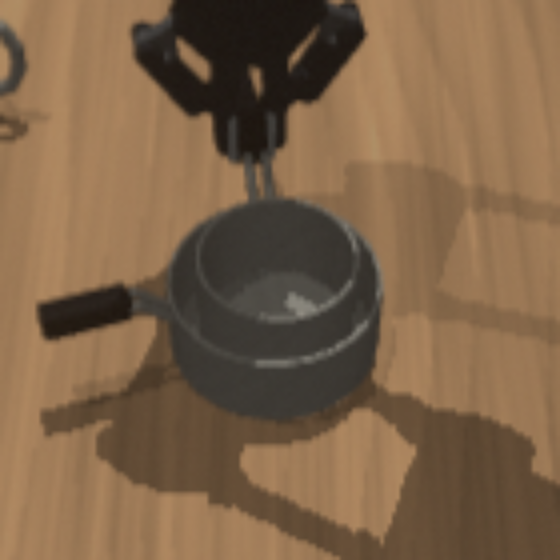

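The middle pan is inside the large one and centred, with its rim at crop (278,262) against the large rim at (275,283). I lower the last 9 mm.

Emit:
move_arm(
  deltas=[
    [[0,0,0.003,0,1],[0,0,0.006,0,1],[0,0,0.009,0,1],[0,0,0.0105,0,1],[0,0,0.0105,0,1]],
  ],
)

```text
clock: 7.45
position: [0.5293, -0.0973, 0.072]
ee_rot: [0.0, 0.643, 0.766, 0.0]
contact_force: [-1.0, -0.5, 4.1]
width: 0.0141
gripper_force: 98.3
```

Emit:
move_arm(
  deltas=[
    [[0,0,0.001,0,1],[0,0,0.001,0,0.4],[0,0,0.001,0,0.2],[0,0,0.001,0,0],[0,0,0.001,0,0],[0,0,0.001,0,0],[0,0,-0.02,0,0],[0,0,-0.06,0,0],[0,0,-0.11,0,0],[0,0,-0.16,0,0],[0,0,-0.16,0,0],[0,0,-0.16,0,0]],
  ],
)

```text
clock: 8.65
position: [0.5295, -0.0972, 0.2003]
ee_rot: [0.001, 0.643, 0.766, 0.0]
contact_force: [0.6, 0.7, -0.4]
width: 0.0427
gripper_force: 0.0
```

```bash
python3 -c "
from h import *
import math
a=math.radians(-16.7); to(.436+.085*math.cos(a),.279+.085*math.sin(a),.2,-106.7)
A=manip.get_image('side')
cv2.imwrite('pics/s5.png',cv2.resize(A[110:250,190:330,::-1],None,fx=4,fy=4))"
```

```text
row [4.357e-01 6.130e-02 1.000e-04] twist 0.9723 dist 0.352 yaw 10.0 z axis [ 0.002 -0.001 -1.   ]
```

View pics/s5.png

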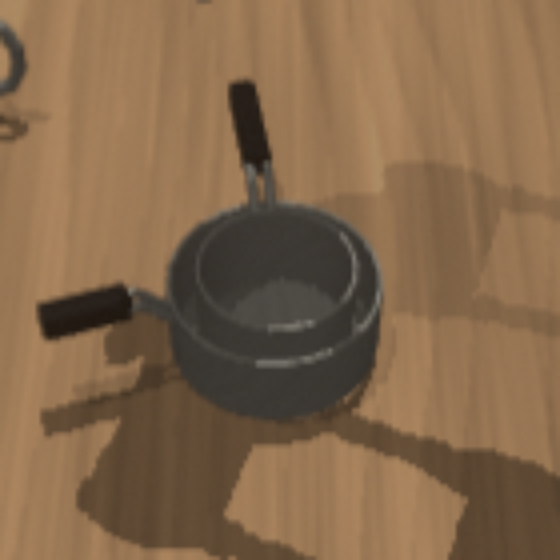

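The middle pan sits nested and level: its rim centre is at crop (277,267), its handle points away from the camera, and the large handle points left. Now for the small pan.

Emit:
move_arm(
  deltas=[
    [[0.06,0.01,0,0.07,-0.2],[0.12,0.02,0,0.14,-0.2],[0.18,0.025,0,0.21,-0.2],[0.24,0.035,0,0.28,-0.2],[0.29,0.04,0,0.35,-0.2],[0.34,0.05,0,0.42,-0.2],[0.39,0.055,0,0.49,-0.2],[0.42,0.06,0,0.56,-0.2],[0.4357,0.0613,0,0.63,-0.2],[0.4357,0.0613,0,0.7,-0.2],[0.4357,0.0613,0,0.77,-0.2],[0.4357,0.0613,0,0.84,-0.2]],
  ],
)

```text
clock: 9.9
position: [0.5157, 0.2545, 0.1969]
ee_rot: [0.001, 1.0, 0.016, -0.002]
contact_force: [-0.4, 0.3, 0.2]
width: 0.0508
gripper_force: 0.0
```

```bash
python3 -c "
from h import *
import math
a=math.radians(-16.7); to(.436+.085*math.cos(a),.279+.085*math.sin(a),.15,-106.7)
A=manip.get_image('side')
# pose of nested middle from the view just seen; wood-free checks
print(rays('side',[(259.3,177)],.070)[0], rays('side',[(258.8,180.8)],.056)[0], rays('side',[(192/4+0+190+5.,0)],.07)[0])"
```

```text
row [ 0.0024 -0.0001  0.0587] twist 0.1542 dist 0.047 yaw -88.2 z axis [-0.005 -0.002 -1.   ]
[[ 0.51279732 -0.00723173]] [[ 0.51386519 -0.00797461]] [[ 0.58055255 -0.92086712]]
```

Emit:
move_arm(
  deltas=[
    [[0.002,0,0.02,0.07,-0.2],[0.002,0,0.04,0.14,-0.2],[0.002,0,0.0587,0.1542,-0.2],[0.002,0,0.0587,0.1542,-0.2],[0.002,0,0.0587,0.1542,-0.2]],
  ],
)

```text
clock: 10.45
position: [0.5181, 0.2544, 0.1514]
ee_rot: [0.001, 0.99, -0.142, -0.001]
contact_force: [0.7, 0.2, 0.4]
width: 0.0513
gripper_force: 0.0
```

```bash
python3 -c "
from h import *
import math
a=math.radians(-16.7); to(.436+.085*math.cos(a),.279+.085*math.sin(a),.077,-106.7)
A=manip.get_image('side')
cv2.imwrite('pics/s6.png',cv2.resize(A[190:350,200:360,::-1],None,fx=3,fy=3))"
```

```text
row [-0.0006 -0.0001  0.093 ] twist 0.0036 dist 0.074 yaw -106.3 z axis [-0.002 -0.001 -1.   ]
```

View pics/s6.png

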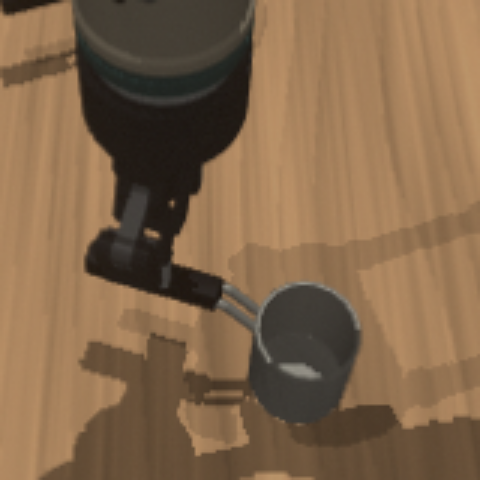

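The crop shows the fingers straddling the small pan's grip from above, near (150,255), so I descend and close.

Emit:
move_arm(
  deltas=[
    [[-0.0006,0,0.04,0,-0.2],[-0.0006,0,0.07,0,-0.2],[-0.0006,0,0.093,0,-0.2],[-0.0006,0,0.093,0,-0.2],[-0.0006,0,0.093,0,1],[-0.0006,0,0.093,0,1],[-0.0006,0,0.093,0,1],[-0.0006,0,0.093,0,1],[-0.0006,0,0.093,0,1],[-0.0006,0,0.093,0,1]],
  ],
  squeeze=100,
)

```text
clock: 11.5
position: [0.5198, 0.2552, 0.0796]
ee_rot: [-0.001, 0.99, -0.142, 0.002]
contact_force: [2.0, 0.4, 6.4]
width: 0.014
gripper_force: 98.1
```

Emit:
move_arm(
  deltas=[
    [[0,0,-0.02,0,1],[0,0,-0.05,0,1],[0,0,-0.09,0,1],[0,0,-0.13,0,1],[0,0,-0.16,0,1],[0,0,-0.17,0,1],[0,0,-0.17,0,1],[0,0,-0.17,0,1]],
  ],
)

```text
clock: 12.3
position: [0.5172, 0.2545, 0.2125]
ee_rot: [0.001, 0.99, -0.142, -0.001]
contact_force: [-0.1, -0.2, -3.0]
width: 0.0141
gripper_force: 97.9
```

```bash
python3 -c "
from h import *
import math
a=math.radians(118); to(.5135+.085*math.cos(a),-.009+.085*math.sin(a),.214,28)
"
```

```text
row [ 0.0141  0.2413 -0.0015] twist -1.1199 dist 0.193 yaw -106.4 z axis [-0.003 -0.001 -1.   ]
```

Emit:
move_arm(
  deltas=[
    [[0,0.01,0,-0.05,1],[0,0.03,0,-0.11,1],[0,0.05,0,-0.17,1],[0.002,0.07,0,-0.24,1],[0.003,0.09,0,-0.31,1],[0.005,0.11,0,-0.38,1],[0.006,0.13,0,-0.45,1],[0.008,0.15,0,-0.52,1],[0.01,0.17,0,-0.59,1],[0.012,0.19,0,-0.66,1],[0.013,0.21,0,-0.73,1],[0.014,0.23,0,-0.8,1]],
  ],
)

```text
clock: 13.5
position: [0.4756, 0.0746, 0.212]
ee_rot: [-0.002, 0.766, 0.642, -0.002]
contact_force: [0.1, -1.5, -1.9]
width: 0.0145
gripper_force: 97.9
```

```bash
python3 -c "
from h import *
import math
a=math.radians(118); to(.5135+.085*math.cos(a),-.009+.085*math.sin(a),.2125,28)
"
```

```text
row [-0.011  -0.0006 -0.0006] twist -0.317 dist 0.009 yaw -10.0 z axis [-0.004  0.    -1.   ]
```

Emit:
move_arm(
  deltas=[
    [[-0.003,0,0,-0.06,1],[-0.006,0,0,-0.12,1],[-0.008,0,0,-0.18,1],[-0.01,0,0,-0.24,1],[-0.01,0,0,-0.29,1],[-0.01,0,0,-0.317,1],[-0.01,0,0,-0.317,1],[-0.01,0,0,-0.317,1]],
  ],
)

```text
clock: 14.3
position: [0.4747, 0.0673, 0.2128]
ee_rot: [-0.001, 0.518, 0.855, -0.001]
contact_force: [-1.1, 0.4, -0.8]
width: 0.0143
gripper_force: 97.8
```

```bash
python3 -c "
from h import *
import math
a=math.radians(118); to(.5135+.085*math.cos(a),-.009+.085*math.sin(a),.2125,28)
A=manip.get_image('side');B=manip.get_image('top')
cv2.imwrite('pics/s7.png',np.hstack([cv2.resize(A[80:240,190:350,::-1],None,fx=2.5,fy=2.5),cv2.resize(B[120:280,180:340,::-1],None,fx=2.5,fy=2.5)]))"
```

```text
row [-0.0008 -0.002   0.0003] twist -0.0035 dist 0.002 yaw 27.6 z axis [-0.003  0.    -1.   ]
```

View pics/s7.png

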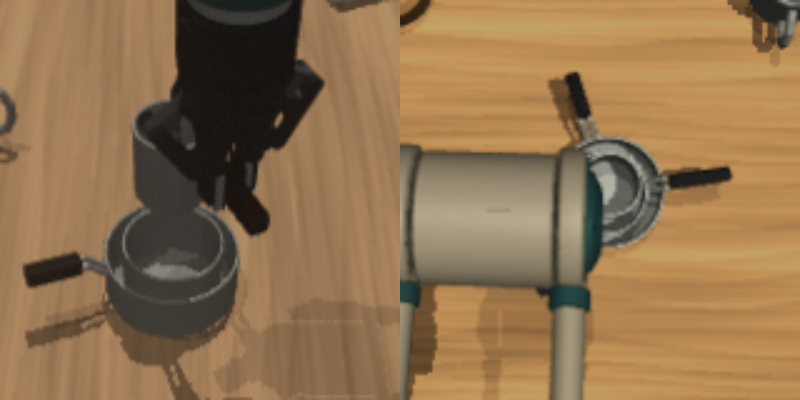

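Side view: the small pan hangs over the stack with its left wall at crop (132,120). Top view: its rim's right edge is near crop (641,185), and the gripper hides the rest.

```bash
python3 -c "
from h import *
print(rays('side',[(242.8,128)],.209)[0]-[.031,0], rays('top',[(276.4,194)],.209)[0]+[0,.031], rays('top',[(266,182)],.209)[0]-[.031,0])
print(rays('side',[(242.8,128),(242.8,138),(242.8,122)],.209)[0])"
```

```text
[[ 0.51493223 -0.01346314]] [[ 0.51337419 -0.0091592 ]] [[ 0.51025713 -0.01508294]]
[[ 0.54593223 -0.01346314]
 [ 0.54495187  0.0152177 ]
 [ 0.54654709 -0.03142469]]
```

Emit:
move_arm(
  deltas=[
    [[0,-0.001,0.015,0,1],[0,-0.001,0.035,0,1],[0,-0.001,0.06,0,1],[0,-0.001,0.08,0,1],[0,-0.001,0.1,0,1],[0,-0.001,0.12,0,1],[0,-0.001,0.135,0,1],[0,-0.001,0.144,0,1],[0,-0.001,0.146,0,1],[0,-0.001,0.146,0,1]],
  ],
)

```text
clock: 15.4
position: [0.4749, 0.0669, 0.0971]
ee_rot: [-0.0, 0.518, 0.856, -0.0]
contact_force: [-0.9, 0.5, -1.4]
width: 0.0143
gripper_force: 97.8
```

Emit:
move_arm(
  deltas=[
    [[0,0,0.003,0,1],[0,0,0.005,0,1],[0,0,0.007,0,1],[0,0,0.009,0,1],[0,0,0.009,0,1]],
  ],
)

```text
clock: 15.9
position: [0.4748, 0.0669, 0.09]
ee_rot: [-0.0, 0.518, 0.856, -0.0]
contact_force: [-0.6, 0.1, -1.6]
width: 0.0144
gripper_force: 97.8
```

Not touching yet, so I lower in smaller steps.

Emit:
move_arm(
  deltas=[
    [[0,0,0.0015,0,1],[0,0,0.003,0,1],[0,0,0.003,0,1]],
  ],
)

```text
clock: 16.2
position: [0.475, 0.067, 0.0879]
ee_rot: [0.0, 0.518, 0.856, 0.0]
contact_force: [-0.1, -1.2, 0.9]
width: 0.0144
gripper_force: 98.3
```

Emit:
move_arm(
  deltas=[
    [[0,0,0.001,0,1],[0,0,0.002,0,1],[0,0,0.002,0,1]],
  ],
)

```text
clock: 16.5
position: [0.475, 0.0675, 0.0874]
ee_rot: [0.0, 0.518, 0.856, 0.001]
contact_force: [-3.8, 3.7, 10.7]
width: 0.0141
gripper_force: 99.6
```

Seated. Release and retreat upward, then away.

Emit:
move_arm(
  deltas=[
    [[0,0,-0.001,0,1],[0,0,-0.001,0,0.4],[0,0,-0.001,0,0.2],[0,0,-0.001,0,0],[0,0,-0.001,0,0],[0,0,-0.001,0,0],[0,0,-0.02,0,0],[0,0,-0.06,0,0],[0,0,-0.11,0,0],[0,0,-0.16,0,0],[0,0,-0.2,0,0],[0,0,-0.2,0,0]],
  ],
)

```text
clock: 17.7
position: [0.4779, 0.0669, 0.2509]
ee_rot: [0.004, 0.518, 0.856, 0.003]
contact_force: [-1.0, -0.7, 0.3]
width: 0.0425
gripper_force: 0.0
```

```bash
python3 -c "
from h import *
to(.35,.35,.26,28)"
```

```text
row [ 0.3876  0.0228 -0.0131] twist -0.0028 dist 0.311 yaw 27.7 z axis [ 0.01  0.   -1.  ]
```

Emit:
move_arm(
  deltas=[
    [[0.06,0.004,0,0,0],[0.12,0.008,0,0,0],[0.18,0.01,0,0,0],[0.24,0.014,0,0,0],[0.3,0.018,0,0,0],[0.36,0.02,0,0,0],[0.38,0.02,0,0,0],[0.38,0.02,0,0,0],[0.38,0.02,0,0,0],[0.38,0.02,0,0,0]],
  ],
)

```text
clock: 18.7
position: [0.3483, 0.3426, 0.2456]
ee_rot: [0.0, 0.518, 0.855, -0.001]
contact_force: [-0.1, 0.1, 0.2]
width: 0.0424
gripper_force: 0.0
```

```bash
python3 -c "
from h import *
A=manip.get_image('side');B=manip.get_image('top')
cv2.imwrite('pics/s8.png',np.hstack([cv2.resize(A[130:260,190:320,::-1],None,fx=3,fy=3),cv2.resize(B[130:260,200:330,::-1],None,fx=3,fy=3)]))"
```

```text
(no output)
```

View pics/s8.png

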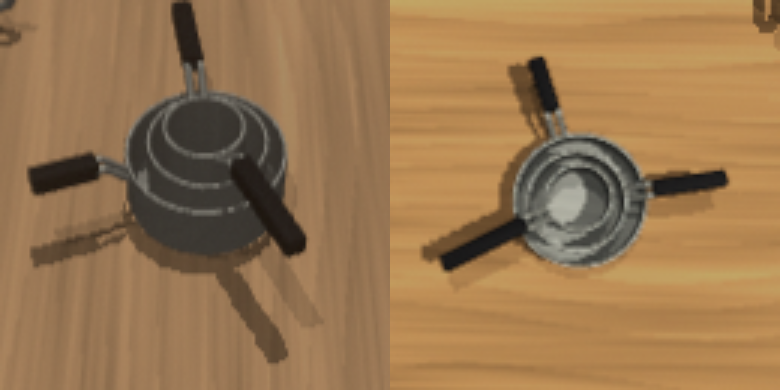

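Side view: the three rims are nested, at crop (204,126), (207,143) and (207,153). Top view: the handles fan out at roughly 100–140 degrees from each other. I check concentricity once, then hand in.

```bash
python3 -c "
from h import *
f=lambda x,y:[(x/3+190,y/3+130)]
print(rays('side',f(204,126),.084)[0],rays('side',f(207,143),.070)[0],rays('side',f(207,153),.056)[0])
g=lambda x,y:[((x-390)/3+200,y/3+130)]
print(rays('top',g(573,195),.084)[0],rays('top',g(580,200),.056)[0])
print(manip.sign_off())"
```

```text
[[ 0.51576132 -0.00969917]] [[ 0.5134586  -0.00524781]] [[ 0.51340768 -0.00738196]]
[[ 0.51573373 -0.00560434]] [[ 0.51251147 -0.01248007]]
the job is handed in; nothing more can be done
None
```

The three pans are nested upright, with axes within about 8 mm of each other by my last camera check and handles fanned about 100–140° apart, and the job was handed in at about 19 s; no verdict came back.

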